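# Lock the depth stop of a burger press with its jam nut

## Robot

A 6-joint arm with a two-finger parallel gripper is mounted at the origin on a cart in front of the work surface, level with it; the furniture and walls round the work are solid. World frame = base frame: x ahead of the robot, y to its left, z up, the work surface at z = 0. Lengths are in mm, angles in rad, forces in N, time in s.
With the tool pointing down it reaches from about 350 to 975 mm from the base axis. Payload 7.1 kg.
Tool frame: the origin (TCP) lies on the front face of the gripper's body, between the roots of the fingers; the fingertips stand 80 mm ahead of it and the grasp point (between the pads) lies 61 mm ahead of it (env.tips_ahead is the distance from the TCP to the fingertips, in mm); z points along the fingers, y is the line along which they close (so a half turn about z gives the same grasp; the last joint's range is limited). The gripper opens to 88 mm and grips with 3 to 60 N. Pads are 20 mm wide; open, the fingers measure 115 mm over their backs; the gripper's body (75 mm by 178 mm) begins 61 mm behind the grasp point.
Start: joints at [1.282, 0.423, 1.63, -0, 1.089, -0.019], TCP at [166.555, 602.383, 302.675] pointing down, gripper open.
Joint ranges: [-3, 3], [-0.9, 2.11], [0.09, 2.58], [-1.31, 4.45], [0.11, 2.69], [-2.54, 2.54]. Speed limits (rad/s): [2.39, 2.39, 3.01, 3.14, 3.14, 3.14].

## Interface

Orientations are given as a unit quaternion [x, y, z, w].
In Python, from station import env, set_gripper, viewer, workorder gives the robot as it stands. Calls block until the motion is done:
- env.reach(position, orientation): joint-space move of the TCP to a pose.
- env.move_l(position, rot=None, rate=150, f_stop=None): straight line of the TCP; rot=None keeps the orientation; rate is the mean speed in mm/s. With f_stop (N) it stops when the force on the tool has changed by that much, and returns True; else False.
- env.move_joints(angles): joint-space move.
- set_gripper(opening): finger opening in mm; the grip force is fixed at half the most; returns when the fingers have stopped.
- env.hold(seconds).
- env.ik(position, orientation): joint angles nearest the present ones, or None.
- env.read_state(): the state.
- viewer.camera(name): name is "scene" or "top" or "wrist"; returns the picture (480x640x3 uint8, blue, green, red); there is no depth.
- viewer.camera_params(name): a dict with "fx", "fy", "cx", "cy" (pixels), "pose" (4x4, takes a point from camera to world coordinates); the wrist camera has in their place "tool_from_camera" (4x4, takes a point from camera to tool coordinates, whose origin is the TCP and whose axes are the flange's). Camera axes: x right, y up, looking along -z (the intrinsics and any distortion apply to the point x, -y, -z); pixel columns grow to the right and rows downward; lengths in mm; the calibration is good to about 2 mm. The wrist camera is an equidistant fisheye: a pixel r from the principal point sees the ray r / f radians off the axis. A picture is of the moment at which its call begins: read the wrist's pose just before it. camera_params takes no time and is no camera call.
A pose or a line that the arm cannot do raises env.IKError and nothing moves.
- workorder.sign_off(): hands the job in; it is judged then, once.
The state is a dict: "time_s": time; "qpos": joint angles; "dq": joint speeds; "tau": joint torques, N m; "tool_pos": TCP position; "orientation": TCP orientation; "force": force on the tool from outside, world axes, zero at the start; "wrist_torque": the same for the moment, N m; "width": finger opening in mm; "grip_force": force on a finger pad.
Only numpy, scipy, OpenCV 4.12 (cv2) and the standard library are available. Lean on these libraries where they do the work, as an engineer would, in place of code of your own. Each camera call takes 0.05 s, during which the arm holds its last target. There are 200 camera calls.

## Task

Lock the depth stop on the burger press base: slide the open-ended spanner flat onto the lower hexagon nut with its handle lying on the rest beside the stop pin, so that the pin keeps the lower nut from turning along, then turn the jam nut above it clockwise by its bar until it is snug, clearly past the point where you feel it seat, but do not force it further. The lower nut must stay as it was set, the spanner stays on the nut and the rest, and nothing else on the worktop is disturbed.

Things in the scene. Friction and masses are not known exactly. Their poses are not given: they have to be found in the camera images.
- stand: Fixed aluminium base of a burger press, plate 265x90 mm, top 14 mm above the worktop. Origin: on the axis of its upright stop screw, at worktop level; z up. Toward its -x a round open dish, 100 mm across, 35 mm high. Screw boss: 52 mm across, flat top 45 mm above the worktop. Toward its +x the handle rest.
- rest (a point): Centre of the handle rest's flat top, 45 mm above the worktop: a block 16 mm wide, 105 mm from the screw along the base's +x, from y -37 to +25 mm. One upright stop pin stands on it. A fitted handle reaches 90 mm beyond it, past the end of the base (120 mm from the screw).
- stop_pin (a point): Face of the stop pin (12 mm thick, top 67 mm above the worktop) on which the spanner's handle leans when the nut is turned clockwise: base frame x 105, y -12 mm, 50 mm above the worktop. A fitted handle lying along the base's +x is 3 mm from it.
- lower_nut: Steel hexagon nut, the set depth stop, on the screw just above the boss: 32 mm across flats, from 45 to 58.5 mm above the worktop. Origin: centre of its underside; two flats face its own y and -y, at the start within 0.1 rad of the base's y and -y. It turns easily on the screw (0.06 N m).
- nut_corner (a point): The corner of the lower nut on its own +x axis, 18.5 mm from the screw axis: shows how far the lower nut has turned (7 mm here is about 22 degrees).
- jam_nut: Steel jam nut with a solid grip bar, above the lower nut. Origin: on the axis at its underside, 61 mm above the worktop. Clockwise from above tightens; 0.65 to 1.1 rad are left before it seats, where exactly can only be felt. Until then it drags the lower nut along through a spring washer with 0.12 N m, so an unheld lower nut turns with it.
- jam_bar (a point): Centre of the jam nut's grip bar, on the screw axis, 81 mm above the worktop. The bar lies along the jam nut's own x: 54 mm long, 14 mm thick, from 67 to 93 mm above the worktop.
- clamp (a joint): How far the spring washer between the nuts is wound up, rad: 0 until the jam nut seats, then growing with clockwise turning of the bar, at 0.18 N m plus 4 N m per rad. Let go, it springs back to about 0.045, no less. Snug is 0.06 or more (over 0.4 N m); above 0.25 (1.2 N m) the washer is crushed.
- spanner: Loose flat open-ended steel spanner, 10 mm thick, 217 mm long, with a black grip. Origin: centre of the jaw opening (where the nut's axis comes), at the underside; z up. Jaw opens to its -x: gap 34 mm, flared tips to x -22 mm, head 58 mm wide, back to x +38 mm, throat wall at x +19.5 mm. It goes on sideways (the bar is in the way from above). Fitted: underside 45 mm above the worktop, handle along the base's +x.
- spanner_handle (a point): Good place to hold the spanner: on the black moulded grip (16 mm wide, 22 mm high from the spanner's underside, along its x from 115 to 195 mm; before it a flat shank 18 mm wide, 10 mm thick), 145 mm from the jaw centre, half way up. When fitted it lies beyond rest and pin, so that fingers on it pass neither while the jaw slides on.
- spanner_bear (a point): Point of the handle's centre line 105 mm from the jaw centre, half way up: when fitted it lies over the rest beside the stop pin.
- lemon: Bystander: yellow lemon, 78x55x56 mm. Origin: centre of its underside.
- onion: Bystander: red onion, 84x81x82 mm. Origin: centre of its underside.
- garlic: Bystander: bulb of garlic, 48x50x51 mm. Origin: centre of its underside.
- cork: Bystander: wine cork standing on end, 24 mm across, 43 mm high. Origin: centre of its underside.
- peeler: Bystander: yellow-handled peeler, 170x25x18 mm, lying. Origin: centre of its underside.
- teaspoon: Bystander: metal teaspoon, 132x28x11 mm, lying. Origin: centre of its underside.

How it is judged:
By the outcome, as a careful person would: the job done as asked, in the order asked, and still so for the second after the job is handed in, with the robot touching nothing.
It also fails if it takes over 67 s, if anything falls off the work surface, if the arm or the gripper's body presses on something with over 40 N, if the wrist force passes 120 N, or if a joint passes its speed limit or range.

## Working session

There is one attempt and no reset: what is moved stays moved. The work goes in short steps, each a Python script; the robot and the scene stay as the last script left them, time stands still between calls to the robot, and variables do not carry over. Pictures are saved under pics/ and viewed, at most 12 in all, crops included, and the job is handed in when it is done.

```bash
ls; mkdir -p pics; python3 - <<'E'
from station import env, set_gripper, viewer, workorder
import cv2, numpy as np
for n in ("scene","top"):
    cv2.imwrite(f"pics/{n}0.png",viewer.camera(n)); p=viewer.camera_params(n); print(n,{k:(np.round(v,3).tolist() if k=="pose" else v) for k,v in p.items()})
p=viewer.camera_params("wrist");print(p)
print(env.read_state())
E
```

```text
pics
scene {'fx': 455.6311712289439, 'fy': 455.6311712289439, 'cx': 315.61662522860695, 'cy': 239.1295141694904, 'pose': [[-0.439, 0.663, -0.606, 45.385], [-0.898, -0.322, 0.299, 219.324], [0.003, 0.676, 0.737, 717.408], [0.0, 0.0, 0.0, 1.0]]}
top {'fx': 460.31133472813417, 'fy': 460.31133472813417, 'cx': 313.8351345331226, 'cy': 243.95837455360714, 'pose': [[-0.024, 0.996, -0.09, 463.273], [-1.0, -0.024, 0.002, -61.867], [-0.001, 0.09, 0.996, 1205.611], [0.0, 0.0, 0.0, 1.0]]}
{'fx': 371.64829954431775, 'fy': 371.64829954431775, 'cx': 321.129886170172, 'cy': 239.57960769345738, 'tool_from_camera': array([[-6.67600830e-04,  9.67913547e-01,  2.51282550e-01,
         6.68708329e+01],
       [ 9.99999633e-01,  5.11314720e-04,  6.87242868e-04,
         6.80991634e-01],
       [ 5.36707215e-04,  2.51282917e-01, -9.67913533e-01,
        -8.13703640e+01],
       [ 0.00000000e+00,  0.00000000e+00,  0.00000000e+00,
         1.00000000e+00]])}
{'time_s': 0.1, 'qpos': array([ 1.28201486e+00,  4.23733272e-01,  1.63058996e+00, -6.87801723e-06,
        1.08857135e+00, -1.89697536e-02]), 'dq': array([-6.83630977e-04,  9.04177087e-04, -3.67769388e-03,  1.97183320e-04,
        1.27324076e-03,  7.55718726e-05]), 'tau': array([ 1.68750821e-04, -5.45615888e+01, -2.74325931e+01,  6.44656294e-02,
        1.87730254e-02,  1.25203459e-05]), 'tool_pos': array([166.44482397, 602.03872416, 302.00808019]), 'orientation': array([ 1.34495411e-01,  9.90914003e-01, -6.43737876e-04, -9.67626151e-05]), 'force': array([ 0.78680382, -0.64616108,  0.44957457]), 'wrist_torque': array([ 0.00129058, -0.03510451,  0.00753042]), 'grip_force': 0.0, 'width': 87.84393583077973}
```

View pics/scene0.png

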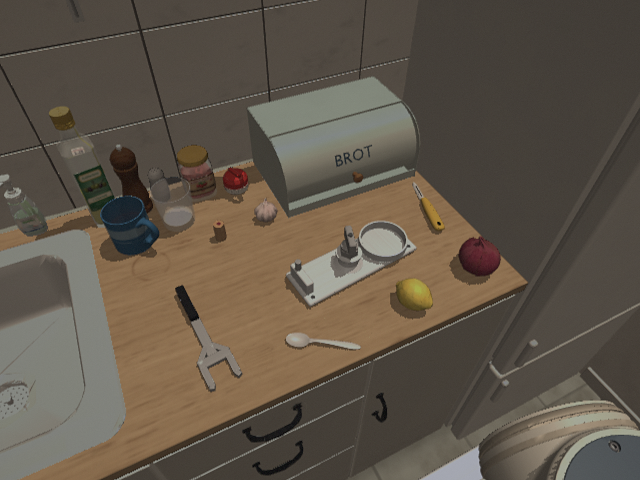

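View pics/top0.png

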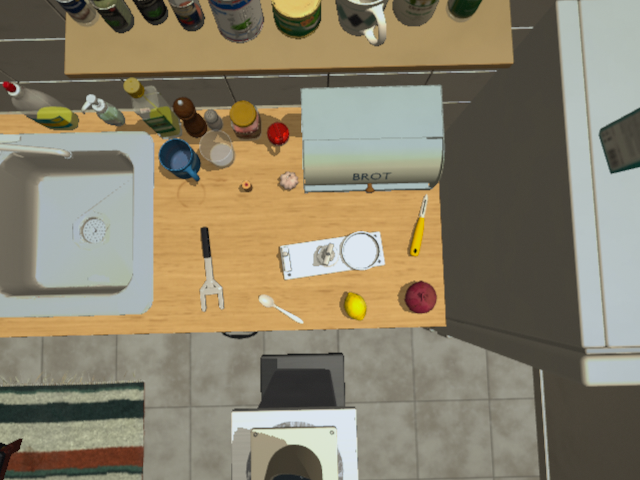

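The scene view shows the spanner lying left with grip at about (188,300) and jaw at (215,365). The base has its rest at (300,280), screw at (348,250) and dish at (383,240). In the top view the spanner grip is at (206,243), jaw at (210,295), screw at about (325,255), rest at (287,260) and dish at (360,250).

```bash
cat > h.py <<'E'
from station import env, set_gripper, viewer, workorder
import cv2, numpy as np
from scipy.spatial.transform import Rotation as R
def quat(yaw): # tool down, tool x at yaw
    c,s=np.cos(yaw),np.sin(yaw)
    return R.from_matrix(np.array([[c,s,0],[s,-c,0],[0,0,-1.]])).as_quat()
def yaw():
    x=R.from_quat(env.read_state()["orientation"]).as_matrix()[:,0]; return np.arctan2(x[1],x[0])
def shot(name,fn):
    s=env.read_state(); p=dict(viewer.camera_params(name)); im=viewer.camera(name)
    if name=="wrist":
        T=np.eye(4);T[:3,:3]=R.from_quat(s["orientation"]).as_matrix();T[:3,3]=s["tool_pos"]
        p["pose"]=T@p["tool_from_camera"]; p["fish"]=1
    cv2.imwrite(f"pics/{fn}.png",im); np.save(f"pics/{fn}.npy",p,allow_pickle=True); return im,p
def load(fn): return cv2.imread(f"pics/{fn}.png"), np.load(f"pics/{fn}.npy",allow_pickle=True).item()
def cast(p,uv,z):
    uv=np.atleast_2d(np.asarray(uv,float)); a=(uv[:,0]-p["cx"])/p["fx"]; b=(uv[:,1]-p["cy"])/p["fy"]
    if "fish" in p:
        r=np.hypot(a,b)+1e-12; d=np.c_[np.sin(r)*a/r,-np.sin(r)*b/r,-np.cos(r)]
    else: d=np.c_[a,-b,-np.ones_like(a)]
    P=np.asarray(p["pose"]); d=d@P[:3,:3].T; o=P[:3,3]
    return o+d*((z-o[2])/d[:,2])[:,None]
def proj(p,X):
    P=np.linalg.inv(np.asarray(p["pose"])); c=np.atleast_2d(X)@P[:3,:3].T+P[:3,3]
    v=np.c_[c[:,0],-c[:,1],-c[:,2]]; r=np.hypot(v[:,0],v[:,1])+1e-12
    k=np.arctan2(r,v[:,2])/r if "fish" in p else 1/v[:,2]
    return np.c_[p["cx"]+p["fx"]*v[:,0]*k,p["cy"]+p["fy"]*v[:,1]*k]
E
python3 - <<'E'
from h import *
p=viewer.camera_params("top")
for n,uv,z in (("grip",(206,243),15),("jaw",(210,297),5),("screw",(325,255),85),("rest",(287,260),45),("dish",(360,250),35),("spoon",(267,300),5),("cork",(246,186),40)):
    print(n,cast(p,uv,z).round())
g=cast(p,(206,243),15)[0]; s=cast(p,(325,255),85)[0]
print(env.ik([s[0],s[1]+60,330],quat(np.pi)),env.ik([g[0],g[1],330],quat(0)))
env.reach([s[0]+20,s[1]+60,330],quat(np.pi/2+1.5)); shot("wrist","w1")
env.reach([g[0]-30,g[1],300],quat(0)); shot("wrist","w2")
print(env.read_state()["time_s"])
E
```

```text
grip [[580. 216.  15.]]
jaw [[441. 209.   5.]]
screw [[537. -90.  85.]]
rest [[529.   5.  45.]]
dish [[ 551. -181.   35.]]
spoon [[429.  61.   5.]]
cork [[723. 107.  40.]]
[-7.85096568e-02  2.62973709e-01  1.79759273e+00 -4.44089210e-16
  1.08102621e+00 -1.64930598e+00] [ 3.37258502e-01  3.86051666e-01  1.61922685e+00 -4.44089210e-16
  1.13631413e+00  1.90805483e+00]
5.7667
```

View pics/w1.png

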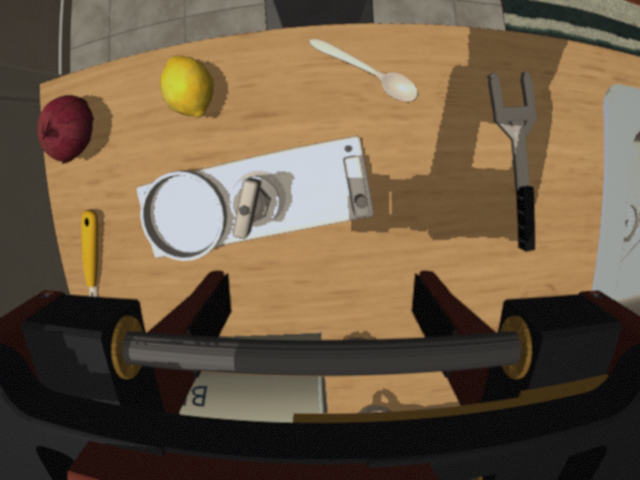

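View pics/w2.png

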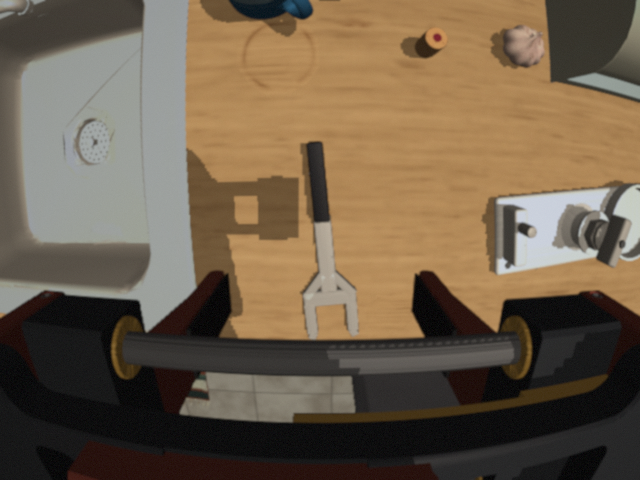

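w1 shows the plate corners at about (360,137), (372,215) and (137,188), the pin at (361,200), and the bar's top face around (247,208). w2 shows the spanner with its grip running from (316,142) to (322,221) and jaw tips at (310,337) and (354,333). The surroundings of the grip are clear.

```bash
cat > m.py <<'E'
from h import *
im,p=load("w2")
m=np.zeros(im.shape[:2],np.uint8); m[135:228,300:340]=(im[135:228,300:340].max(2)<60)*255
c=max(cv2.findContours(m,0,cv2.CHAIN_APPROX_NONE)[0],key=cv2.contourArea)[:,0]
w=cast(p,c,20)[:,:2].astype(np.float32); print("grip rect",cv2.minAreaRect(w), w[:,0].min(),w[:,0].max())
t=cast(p,[(310,337),(354,333),(306,293),(353,289),(332,275)],10);print(t.round(1))
g=cast(p,[(316,142.5),(322,220.5)],22);print(g.round(1))
for n,z in (("w1",14),):
    im,p=load(n); hsv=cv2.cvtColor(im,cv2.COLOR_BGR2HSV)
    m=((hsv[...,1]<45)&(hsv[...,2]>150)).astype(np.uint8)*255
    m[:120]=0;m[265:]=0;m[:,:130]=0;m[:,380:]=0
    cs=[q for q in cv2.findContours(m,0,cv2.CHAIN_APPROX_NONE)[0] if cv2.contourArea(q)>20]
    c=np.vstack(cs)[:,0]; w=cast(p,c,z)[:,:2]
    k=cast(p,[(360,137),(372,215)],14)[:,:2]; e=k[1]-k[0]; print("end edge",k.round(1),np.linalg.norm(e))
    ax=np.array([k[0]-k[1]])[0]; ax=np.array([-ax[1],ax[0]])/np.linalg.norm(ax); 
    if ax[1]<0: ax=-ax
    for it in range(3):
        ay=np.array([-ax[1],ax[0]]); o=k.mean(0)-120*ax; q=(w-o)@np.c_[ax,ay]
        L=[]
        for sg in (1,-1):
            s=(np.abs(q[:,1]*sg-45)<5)&(q[:,0]>30)&(q[:,0]<112)
            f=np.polyfit(q[s,0],q[s,1],1); L.append(f); 
        s=(np.abs(q[:,0]-120)<5)&(np.abs(q[:,1])<38); fe=np.polyfit(q[s,1],q[s,0],1)
        print(it,"yaw",np.arctan2(ax[1],ax[0]),"lines",np.round(L,3).tolist(),"end",fe.round(3),s.sum())
        sl=(L[0][0]+L[1][0])/2; off=(L[0][1]+L[1][1])/2
        k=k+off*ay+(fe[1]-120)*ax; ax=ax+sl*ay; ax/=np.linalg.norm(ax)
    print("origin",(k.mean(0)-120*ax).round(1),"yaw",np.arctan2(ax[1],ax[0]))
    cv2.imwrite("pics/c1.png",cv2.resize(im[130:265,130:390],None,fx=3,fy=3,interpolation=cv2.INTER_CUBIC))
E
python3 m.py
```

```text
grip rect ((584.817626953125, 219.7931671142578), (77.751708984375, 14.541194915771484), 5.551627159118652) 545.812 623.6632
[[410.  228.8  10. ]
 [414.9 179.   10. ]
 [464.6 232.5  10. ]
 [469.1 181.8  10. ]
 [485.3 204.6  10. ]]
[[623.2 221.   22. ]
 [546.7 215.3  22. ]]
end edge [[484.3  16.9]
 [569.6  25.4]] 85.72659243574257
0 yaw 1.6698047846306592 lines [[0.024, 41.173], [0.028, -45.671]] end [9.80000e-02 1.14904e+02] 35
1 yaw 1.6960837747064657 lines [[-0.003, 46.525], [-0.002, -40.32]] end [  0.156 118.931] 38
2 yaw 1.6937552210682176 lines [[-0.001, 43.169], [0.006, -43.843]] end [  0.159 119.946] 30
origin [ 542.1 -104.2] yaw 1.6963452751918384
```

View pics/c1.png

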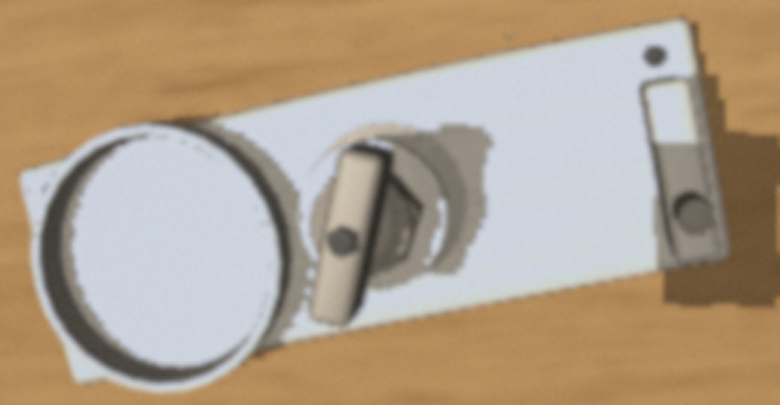

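The crop shows the plate corners at crop (688,20), (728,258), (22,172) and (78,382), and the bar's top face centred near crop (350,235) with the screw end at (343,241). A close look straight above the screw will give a better fix.

```bash
python3 - <<'E'
from h import *
im,p=load("w1")
cr=lambda L:[(130+a/3,130+b/3) for a,b in L]
k=cast(p,cr([(688,20),(728,258),(22,172),(78,382)]),14)[:,:2]; print(k.round(1))
print("lens",[np.linalg.norm(k[i]-k[j]).round(1) for i,j in ((0,1),(2,3),(0,2),(1,3))])
c=k.mean(0); ax=k[:2].mean(0)-k[2:].mean(0); ax/=np.linalg.norm(ax); print("yaw",np.arctan2(ax[1],ax[0]),"origin",(c+12.5*ax).round(1))
b=cast(p,cr([(347,145),(392,152),(312,318),(350,325),(343,241)]),93)[:,:2]; print("bar",b[:4].mean(0),b[4], "yaw",np.arctan2(*(b[:2].mean(0)-b[2:4].mean(0))[::-1]))
print(cast(p,cr([(692,207)]),67))
# near look: camera over screw/rest, tool x to world -x? camera at +67 of tool x
o=np.array([541,-98.])
env.reach([o[0]+60,o[1]+30,300],quat(np.pi)); shot("wrist","w3")
a,_=load("w3"); print([proj(load("w3")[1],[o[0],o[1],93])])
print(env.read_state()["time_s"])
E
```

```text
[[ 483.9   16.2]
 [ 570.8   26.1]
 [ 515.5 -241.6]
 [ 601.4 -231.4]]
lens [np.float64(87.4), np.float64(86.5), np.float64(259.7), np.float64(259.3)]
yaw 1.6909154757811216 origin [541.4 -95.3]
bar [540.38724294 -94.17622506] [541.61135677 -96.24693081] yaw 2.8115180398212636
[[543.06302785   8.66291187  67.        ]]
[array([[281.93402775, 154.22516306]])]
8.85
```

View pics/w3.png

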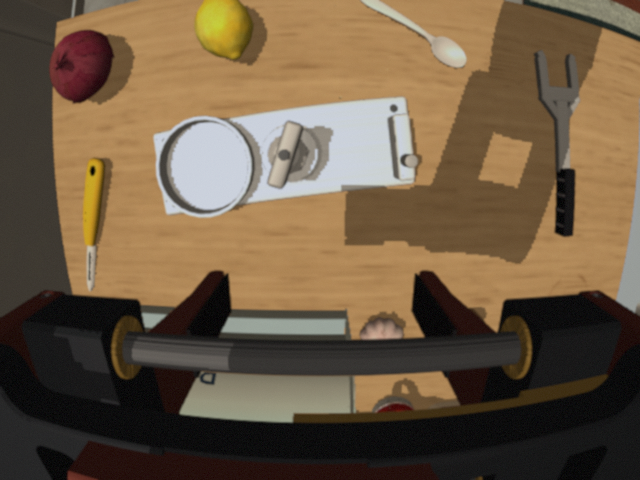

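w3 shows the bar's top with the screw end at about (285,155), the pin top at (409,159), plate corners at (405,97), (415,183), (153,135) and (168,213), and the spanner jaw tips at (540,55) and (574,57). I'll cross-check with w2, which looks from the opposite side, then grasp.

```bash
cat > m2.py <<'E'
from h import *
im,p=load("w3")
k=cast(p,[(405,97),(415,183),(153.5,134.5),(168,213)],14)[:,:2]
ax=k[:2].mean(0)-k[2:].mean(0); ax/=np.linalg.norm(ax); print("w3 yaw",np.arctan2(ax[1],ax[0]),"origin",(k.mean(0)+12.5*ax).round(1))
def bar(n,box,z,lo=95,hi=255):
    im,p=load(n); x0,x1,y0,y1=box
    cv2.imwrite(f"pics/b_{n}.png",cv2.resize(im[y0:y1,x0:x1],(400,400),interpolation=cv2.INTER_CUBIC)); return p
out=[]
for n,c in (("w1",(244,210)),("w3",(286,155)),("w2",(612,240))):
    im,p=load(n); out.append(cv2.resize(im[c[1]-30:c[1]+30,min(c[0],610)-30:min(c[0],610)+30],(260,260),interpolation=cv2.INTER_CUBIC))
from h import cv2
for n,c in (("scene0",(348,245)),("top0",(325,255))):
    im=cv2.imread(f"pics/{n}.png"); out.append(cv2.resize(im[c[1]-30:c[1]+30,c[0]-30:c[0]+30],(260,260),interpolation=cv2.INTER_CUBIC))
out.append(np.zeros((260,260,3),np.uint8))
cv2.imwrite("pics/bars.png",np.vstack([np.hstack(out[:3]),np.hstack(out[3:])]))
E
python3 m2.py
```

```text
w3 yaw 1.6898041721916373 origin [541.2 -95.5]
```

View pics/bars.png

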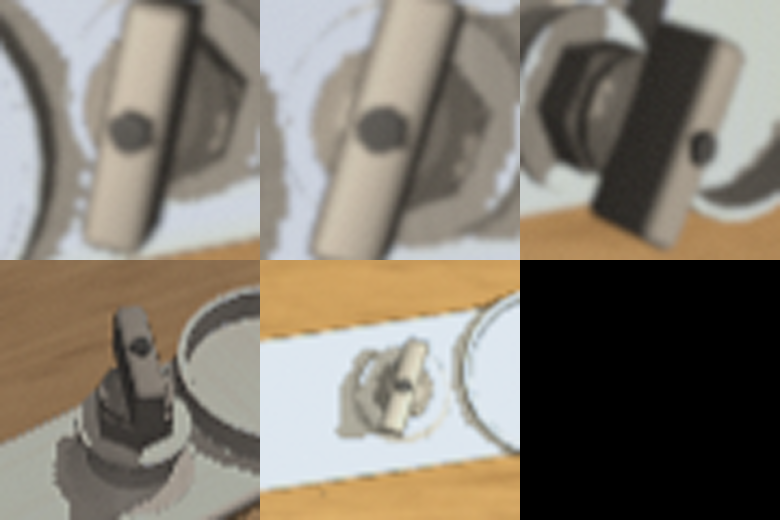

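The crops show the screw end's dark dot in all five views. I'll triangulate it.

```bash
python3 - <<'E'
from h import *
V=[(load("w1")[1],(244.2,210.2)),(load("w3")[1],(284.4,154.8)),(load("w2")[1],(622.5,244.2)),(viewer.camera_params("scene"),(350.5,234.6)),(viewer.camera_params("top"),(328,253.8))]
A=0;b=0
for p,uv in V:
    o=np.asarray(p["pose"])[:3,3]; q=cast(p,uv,93)[0]; print(q.round(1))
    d=(q-o)/np.linalg.norm(q-o); M=np.eye(3)-np.outer(d,d); w=1/np.linalg.norm(q-o)**2; A=A+w*M;b=b+w*M@o
print(np.linalg.solve(A,b).round(1))
# w3 bar yaw from long edge of top face (tile px): left edge (380,0)->(313,255)
s=lambda x,y:(256+(x-260)*60/260,125+y*60/260)
e=cast(load("w3")[1],[s(380,0),s(313,245),s(458,10),s(385,255)],93)
for i in(0,2): print("bar yaw",np.arctan2(*(e[i+1]-e[i])[1::-1]))
# grasp
J=np.array([430.5,205.4]); y=0.093; u=np.array([np.cos(y),np.sin(y)]); g=J+145*u
env.reach([*g,180],quat(y)); env.move_l([*g,84],rate=100,f_stop=15); print(env.read_state()["tool_pos"])
set_gripper(5); s=env.read_state(); print(s["width"],s["grip_force"],s["tool_pos"],s["time_s"])
E
```

```text
[541.5 -96.4  93. ]
[541.5 -96.1  93. ]
[540.4 -98.8  93. ]
[540.3 -97.7  93. ]
[539.3 -97.5  93. ]
[541.1 -96.1  95. ]
bar yaw -0.2802615407370405
bar yaw -0.296875338424243
[575.31647132 219.03217175  84.60068858]
15.68524712389633 29.993039667606354 [574.85427913 218.82224248  83.96432456] 14.0167
```

```bash
cat > s.py <<'E'
from h import *
O=np.array([540.9,-97.0]); Y=1.691; AX=np.array([np.cos(Y),np.sin(Y)]); AY=np.array([-AX[1],AX[0]])
def tcp(x,y,under,D=145,Z=82): # TCP for jaw centre at base (x,y), underside height
    return [*(O+AX*(x+D)+AY*y),under+Z]
E
python3 - <<'E'
from s import *
Z0=env.read_state()["tool_pos"][2]; print("Z",Z0)
s=env.read_state()["tool_pos"]; f0=env.read_state()["force"]
env.move_l([s[0],s[1],s[2]+100],rate=120); st=env.read_state(); print(st["width"],st["force"]-f0,st["wrist_torque"])
env.reach(tcp(110,0,100,Z=Z0),quat(Y)); env.hold(0.2); st=env.read_state(); print(st["tool_pos"],tcp(110,0,100,Z=Z0),yaw(),st["qpos"].round(2),st["time_s"])
a,_=shot("scene","s1"); b,_=shot("top","t1")
cv2.imwrite("pics/v1.png",np.hstack([cv2.resize(a[150:350,200:400],(400,400)),cv2.resize(b[180:320,220:360],(400,400))]))
E
```

```text
Z 83.96432456422265
15.413677794568564 [ 0.41674873  0.62065959 -3.09889239] [-0.0276897   0.05672194 -0.00613244]
[510.41740039 156.29201265 183.92497426] [np.float64(510.32182460303204), np.float64(156.1599794386788), np.float64(183.96432456422264)] 1.690778272908526 [0.27 0.46 1.91 0.   0.77 0.15] 16.675
```

View pics/v1.png

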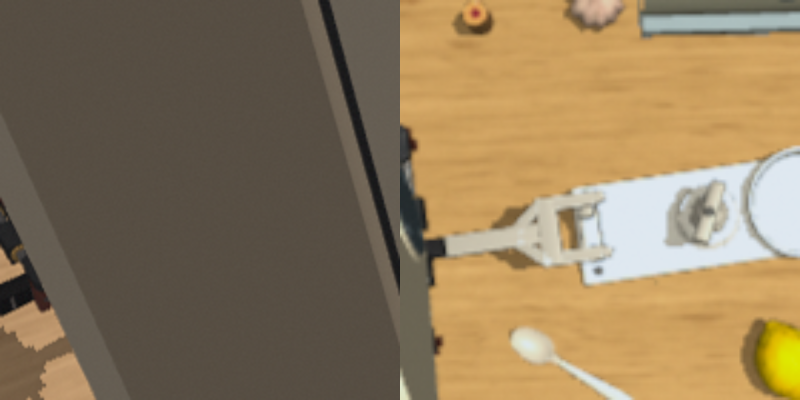

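The top view shows the spanner held along the base axis, with jaw tips at tile (602,198) and (608,253), level with the screw at (708,210). The arm blocks the scene view.

```bash
python3 - <<'E'
from s import *
p=viewer.camera_params("top"); t=lambda x,y:(220+(x-400)*.35,180+y*.35)
for z in (110,100): 
    m=cast(p,[t(604,198),t(609,253)],z)[:,:2]; o=np.array([539.3,-97.5]); print(((m-o)@np.c_[AX,AY]).round(1))
Z=83.96
env.move_l(tcp(52,0,78,Z=Z),rate=80); env.hold(.2); a,_=shot("top","t2")
f=env.read_state(); r=env.move_l(tcp(52,0,47,Z=Z),rate=40,f_stop=6); s=env.read_state()
print(r,s["tool_pos"]-tcp(52,0,0,Z=Z),s["force"]-f["force"],s["wrist_torque"]-f["wrist_torque"],s["time_s"])
b,_=shot("top","t3"); c,_=shot("wrist","w4")
cv2.imwrite("pics/v2.png",np.hstack([cv2.resize(x[210:290,270:350],(400,400),interpolation=cv2.INTER_CUBIC) for x in(a,b)]))
E
```

```text
[[ 85.6 -22.1]
 [ 87.9  23.9]]
[[ 86.  -23. ]
 [ 88.3  23.5]]
False [1.24565540e-01 2.29910850e-03 4.71036457e+01] [0.43071696 0.78819134 0.03658294] [0.03565159 0.04597597 0.02182374] 18.875
```

View pics/v2.png

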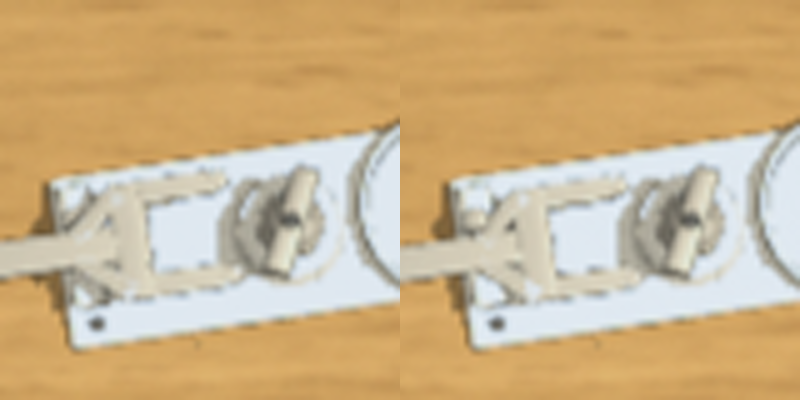

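Before and after lowering, the jaw straddles the nut line symmetrically and the head clears the pin. Next I slide it on.

```bash
python3 - <<'E'
from s import *
Z=83.96; B=np.c_[np.r_[AX,0],np.r_[AY,0],[0,0,1]]
f=env.read_state()["force"]
for x in (25,12,5,0,-3):
    r=env.move_l(tcp(x,0,47,Z=Z),rate=40,f_stop=10); s=env.read_state(); d=s["tool_pos"]-tcp(0,0,0,Z=Z)
    print(x,r,(d@B).round(2),((s["force"]-f)@B).round(1),s["wrist_torque"].round(2),s["width"].round(1))
    if r: break
print(s["time_s"])
a,_=shot("top","t4")
cv2.imwrite("pics/v3.png",cv2.resize(a[205:295,260:380],(800,600),interpolation=cv2.INTER_CUBIC))
E
```

```text
Traceback (most recent call last):
AttributeError: 'float' object has no attribute 'round'
```

```bash
python3 - <<'E'
from s import *
Z=83.96; B=np.c_[np.r_[AX,0],np.r_[AY,0],[0,0,1]]
f=env.read_state()["force"]
for x in (25,12,5,0,-3):
    r=env.move_l(tcp(x,0,47,Z=Z),rate=40,f_stop=10); s=env.read_state(); d=s["tool_pos"]-tcp(0,0,0,Z=Z)
    print(x,r,(d@B).round(2),((s["force"]-f)@B).round(1),s["wrist_torque"].round(2),s["width"])
    if r: break
print(s["time_s"])
a,_=shot("top","t4")
cv2.imwrite("pics/v3.png",cv2.resize(a[205:295,260:380],(800,600),interpolation=cv2.INTER_CUBIC))
E
```

```text
25 False [25.17  0.07 46.97] [0.8 0.5 0.2] [ 0.02  0.18 -0.1 ] 15.731859463271949
12 False [11.61 -0.   46.98] [-0.2  0.1  1.2] [-0.02  0.17 -0.11] 15.944615903408302
5 False [4.710e+00 1.000e-02 4.701e+01] [ 0.  -0.5  0.2] [-0.09  0.16 -0.12] 15.3763191153374
0 True [ 0.66  0.35 46.71] [ 4.7 -1.4  2.3] [0.66 0.01 0.04] 15.800918471404044
21.0667
```

View pics/v3.png

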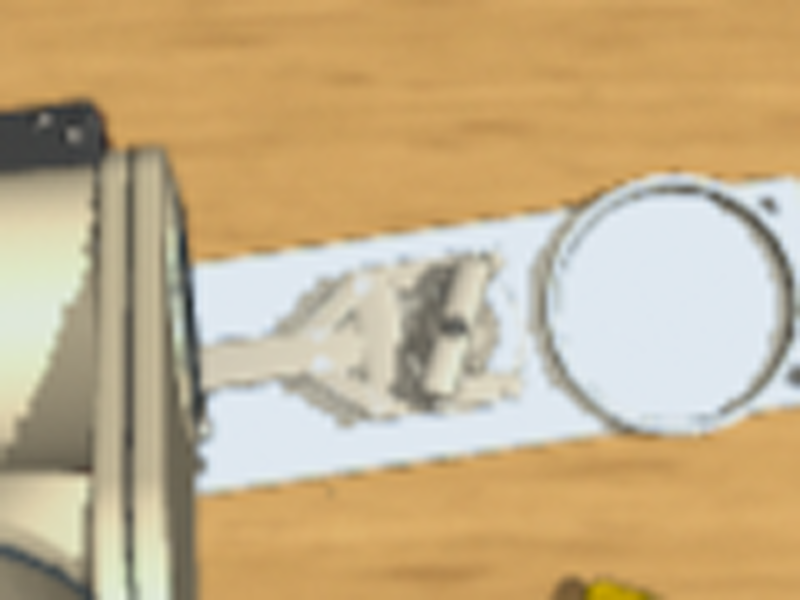

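The jaw is seated against the nut: the throat made contact at about x +0.7 mm and the tips are past the bar at (520,385). Now I lower it, release and check.

```bash
python3 - <<'E'
from s import *
Z=83.96; B=np.c_[np.r_[AX,0],np.r_[AY,0],[0,0,1]]
env.move_l(tcp(1.0,0,47,Z=Z),rate=20); f=env.read_state()["force"]
r=env.move_l(tcp(1.0,0,43.5,Z=Z),rate=15,f_stop=5); s=env.read_state(); print(r,((s["tool_pos"]-tcp(0,0,0,Z=Z))@B).round(2),((s["force"]-f)@B).round(1))
set_gripper(40); t=env.read_state()["tool_pos"]; env.move_l([*t[:2],t[2]+90],rate=120)
q=env.read_state()["qpos"]
env.reach([O[0],O[1],210],quat(2.853)); 
print(env.read_state()["qpos"].round(2),env.read_state()["time_s"])
c,p=shot("wrist","w5"); c,p=shot("scene","s5"); x,y=340,235
cv2.imwrite("pics/v4.png",np.hstack([cv2.resize(load("w5")[0],(400,300)),cv2.resize(c[180:330,240:440],(400,300))]))
E
```

```text
True [ 1.05 -0.2  44.52] [-2.  -0.8  4.9]
[-0.2   0.44  1.86  0.    0.84 -1.48] 24.3833
```

View pics/v4.png

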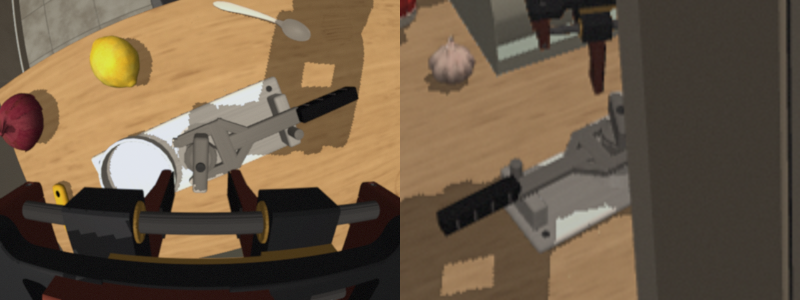

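The spanner lies on the nut and rest beside the pin. The bar stands vertically in the wrist image, centred between the fingers at half-size (201,165). I grip it and turn in small steps while watching the torque.

```bash
python3 - <<'E'
from s import *
print(env.move_l([O[0],O[1],151],rate=80,f_stop=10)); 
set_gripper(5); env.hold(.2); s=env.read_state(); print(s["width"],s["tool_pos"],s["force"],s["wrist_torque"],yaw())
t0=s["wrist_torque"][2]; y0=yaw(); q=s["qpos"].copy(); base=[]
for i in range(60):
    q[5]+=0.06 if i<8 else 0.03; env.move_joints(q); env.hold(.05); s=env.read_state(); t=s["wrist_torque"][2]-t0
    print(i,round(y0-yaw(),3),round(t,3),round(s["width"],2),np.linalg.norm(s["force"][:2]).round(1))
    if i>=3: 
        base.append(t)
        if abs(t-np.median(base[:8]))>0.2 or s["time_s"]>50: break
print(s["time_s"],s["qpos"].round(3))
E
```

```text
False
13.790642567820273 [541.04263305 -97.16429871 151.27526657] [-1.27809068 -2.28219194  4.74220164] [-0.41122509  0.18953035  0.1341871 ] 2.8531209115799023
0 0.059 -0.206 13.71 2.1
1 0.118 -0.16 13.83 3.3
2 0.178 -0.214 13.74 4.7
3 0.238 -0.204 13.84 5.0
4 0.298 -0.145 13.8 6.4
5 0.358 -0.193 13.84 6.1
6 0.418 -0.177 13.87 6.3
7 0.478 -0.217 14.07 6.0
8 0.508 -0.153 13.66 7.2
9 0.538 -0.186 13.84 6.5
10 0.568 -0.125 14.03 7.0
11 0.598 -0.13 14.02 7.2
12 0.628 -0.099 14.1 7.1
13 0.658 -0.176 13.39 7.7
14 0.688 -0.119 14.03 8.3
15 0.718 -0.15 13.96 7.1
16 0.748 -0.097 14.01 8.1
17 0.778 -0.077 13.96 8.5
18 0.808 -0.1 13.97 8.5
19 0.838 -0.104 13.73 8.7
20 0.868 -0.196 13.72 8.6
21 0.898 -0.133 13.69 9.3
22 0.928 -0.135 13.71 8.8
23 0.958 -0.187 13.81 9.8
24 0.988 -0.099 14.28 9.2
25 1.018 -0.097 14.31 8.6
26 1.047 -0.008 13.57 8.8
27 1.077 0.026 13.8 9.0
34.4917 [-0.2    0.536  1.885 -0.002  0.721 -0.403]
```

```bash
cat > turn.py <<'E'
from s import *
import sys
n,step,stop=int(sys.argv[1]),float(sys.argv[2]),float(sys.argv[3])
def avg():
    T=[];F=[]
    for _ in range(6): env.hold(.03); s=env.read_state(); T.append(s["wrist_torque"]);F.append(s["force"])
    return np.mean(T,0),np.mean(F,0),s
q=env.read_state()["qpos"].copy()
T,F,s=avg(); print(round(2.8531-yaw(),3),T.round(3),F.round(1),s["width"])
for i in range(n):
    q[5]+=step; env.move_joints(q); T,F,s=avg(); print(round(2.8531-yaw(),3),T.round(3),F.round(1),round(s["width"],2),s["tool_pos"].round(1))
    if T[2]>stop: break
print(s["time_s"])
E
python3 turn.py 4 0.02 0.45
```

```text
1.077 [-1.591  0.925  0.148] [-4.4 -8.4  5.5] 14.280418230906799
1.095 [-0.984  0.502  0.206] [-2.5 -5.2  4.2] 13.87 [540.2 -97.9 151.3]
1.115 [-1.002  0.532  0.243] [-2.6 -4.8  4.5] 13.87 [540.2 -97.9 151.3]
1.135 [-0.977  0.518  0.29 ] [-2.9 -4.8  4.1] 13.62 [540.2 -97.9 151.3]
1.155 [-0.983  0.513  0.316] [-2.7 -5.2  4.9] 13.84 [540.1 -97.9 151.3]
36.4917
```

```bash
python3 turn.py 3 0.02 0.52
```

```text
1.155 [-1.006  0.53   0.338] [-2.6 -5.3  4.8] 13.485271619504678
1.174 [-0.785  0.469  0.469] [-2.4 -3.6  4.6] 14.02 [540.1 -97.9 151.3]
1.195 [-0.739  0.52   0.491] [-2.6 -3.7  4.6] 13.48 [540.1 -97.9 151.3]
1.215 [-0.748  0.54   0.567] [-3.1 -3.6  5.1] 14.03 [540.  -97.9 151.2]
38.0417
```

The torque is clearly past seating and well below crushing, so I release, retreat and look.

```bash
python3 - <<'E'
from s import *
set_gripper(40); t=env.read_state()["tool_pos"]; env.move_l([*t[:2],t[2]+100],rate=120)
env.reach([O[0]+60,O[1]+30,300],quat(np.pi)); a,p=shot("wrist","w6"); print(env.read_state()["time_s"])
cv2.imwrite("pics/v5.png",cv2.resize(a[70:250,120:420],(800,480),interpolation=cv2.INTER_CUBIC))
E
```

```text
40.975
```

View pics/v5.png

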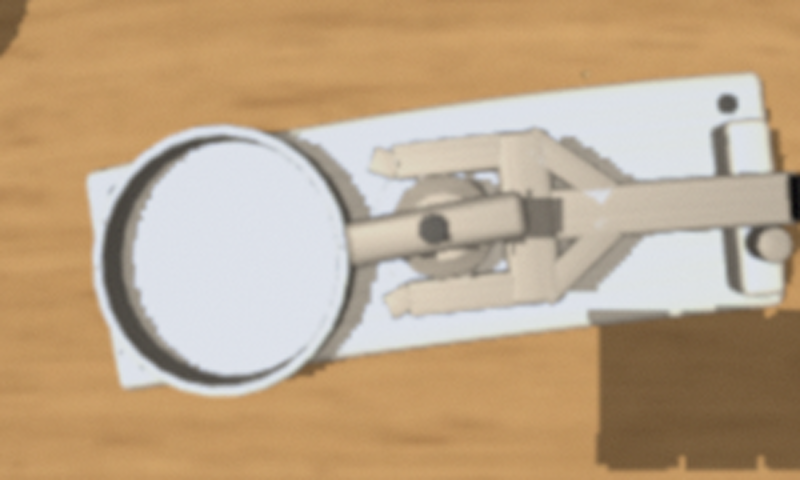

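The spanner sits on the nut with its handle on the rest against the pin at (770,243). The bar has turned to lie nearly along the base, and nothing else in the view has moved. I'm signing off.

```bash
python3 -c "
from station import workorder
print(workorder.sign_off())"
```

```text
the job is handed in; nothing more can be done
None
```

The job is handed in: the spanner sits on the lower nut with its handle on the rest against the pin, and the jam nut was turned past seating to an estimated 0.6–0.7 N m (snug is 0.4, crushed is 1.2); I was not told the verdict.

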